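# Let the tumbling barrel roll back mouth-up and close it

## Robot

A 6-joint arm with a two-finger parallel gripper is mounted at the origin on a cart in front of the work surface, level with it; the furniture and walls round the work are solid. World frame = base frame: x ahead of the robot, y to its left, z up, the work surface at z = 0. Lengths are in mm, angles in rad, forces in N, time in s.
With the tool pointing down it reaches from about 350 to 975 mm from the base axis. Payload 7.1 kg.
Tool frame: the origin (TCP) lies midway between the tips of the shut fingers; the grasp point (between the pads) lies 19 mm behind it; z points along the fingers, y is the line along which they close (so a half turn about z gives the same grasp; the last joint's range is limited). The gripper opens to 88 mm and grips with 3 to 60 N. Pads are 20 mm wide; open, the fingers measure 115 mm over their backs; the gripper's body (75 mm by 178 mm) begins 61 mm behind the grasp point.
Start: joints at [-1.128, 0.423, 1.63, -0, 1.089, -0.019], TCP at [278.489, -559.507, 222.675] pointing down, gripper open.
Joint ranges: [-3, 3], [-0.9, 2.11], [0.09, 2.58], [-1.31, 4.45], [0.11, 2.69], [-2.54, 2.54]. Speed limits (rad/s): [2.39, 2.39, 3.01, 3.14, 3.14, 3.14].

## Interface

Orientations are given as a rotation vector (axis times angle).
In Python, from workcell import ctrl gives the robot as it stands. The module is installed in compiled form; this text tells all that it offers.
- The arm moves only by the tool servo_tool, never from a script. Its argument "increments" is a list of rows, each a list of 7 numbers: the shift along the world's x, y, z in cm, then the turn, a rotation vector about the world's x, y, z in degrees, then the opening, from -1 (shut) to 1 (fully open). A call has 1 to 20 rows; each row is the pose to reach, as a shift and turn from the pose commanded when the call began; what a row does not reach only later rows make up. A row lasts 1/12 s, in which the tool goes at most 41.7 mm and 7.16 degrees, less where a joint would pass 70% of its speed; a pose out of reach is approached as far as the arm can. A call with a gripper value outside its range is refused whole. The fingers move at their own pace and stop on an object; the grip force is fixed at half the most. Time passes only in rows, so rows that repeat a pose let the fingers close. It gives the time, the measured TCP pose, the force, the opening and the grip force at its end, in the units of the state.
- ctrl.get_obs(): the state, without advancing time (a new reading comes with each control period).
- ctrl.get_image(name): name is "scene" or "top"; returns a dict with "image" (480x640x3 uint8, red, green, blue), "fx", "fy", "cx", "cy" (pixels), "k1" (the pictures are not rectified: a ray, as slopes to the right and down, at radius r is drawn at 1 + k1 r^2 times it, then the intrinsics apply), "extrinsics" (4x4, takes a point from camera to world coordinates). Camera axes: x right, y up, looking along -z (the intrinsics and any distortion apply to the point x, -y, -z); pixel columns grow to the right and rows downward; lengths in mm; the calibration is good to about 2 mm. A picture is of the moment at which its call begins. There is no depth.
- ctrl.close_job(): hands the job in; it is judged then, once.
The state is a dict: "t": time; "qpos": joint angles; "qvel": joint speeds; "joint_torque": joint torques, N m; "ee_pos": TCP position; "orientation": TCP orientation; "ft_force": force on the tool from outside, world axes, zero at the start; "moment": the same for the moment, N m; "width": finger opening in mm; "grasp_force": force on a finger pad.
Only numpy, scipy, OpenCV 4.12 (cv2) and the standard library are available. Lean on these libraries where they do the work, as an engineer would, in place of code of your own. Each camera call takes 0.05 s, during which the arm holds its last target. There are 200 camera calls.

## Task

The emptied tumbling mill stands with the open mouth of its barrel turned towards you. Reach in under the guard and gently press the pawl's thumb plate to lift the pawl clear of the ratchet wheel, let the barrel roll back until its mouth is on top, and let the pawl drop so that it holds the barrel there. Then put the cover on the mouth, fully home, and leave the things around undisturbed.

Things in the scene. Friction and masses are not known exactly. Their poses are not given: they have to be found in the camera images.
- mill: bench tumbling mill: grey cast stand fixed to the bench, base 190 x 196 x 12 mm, that carries the six-sided hollow wooden barrel (62 mm from axis to each flat, 116 mm long). Origin under the base's middle, on the bench; z up, x from the operator's side to the back, y along the barrel's axis, which runs 118 mm above the origin. Ratchet wheel and pawl at the +y end, crank at the -y end
- wheel (a point): centre of the steel ratchet wheel on the barrel's shaft: 100 mm across, 12 mm thick, 18 teeth 9 mm high, 0.349 rad apart; 96 mm along mill y and 118 mm above the mill's origin. The pawl lies on its top; axes are the mill's
- guard (a point): middle of the lower outer edge of the grey sheet guard over wheel and pawl: a flat roof 3 mm thick, 194 mm along mill x (-52 to 142 mm) and 38 mm along mill y (66 to 104 mm), its underside 225 mm above the bench, 46 mm above the thumb plate; a front flap slopes down at the operator's end. Open at the outer (mill +y) side and at the back. Fixed; axes are the mill's
- crank (a point): centre of the heavy boss at the crank's end, 68 mm from the barrel's axis; its wooden handle reaches 60 mm further to mill -y. It turns with the barrel, on the back (mill +x) side, and its weight is what pulls the barrel back
- barrel (a joint): barrel angle (rad): 0 = mouth on top, positive = mouth rolled towards the operator (mill -x). Unheld, the crank's weight turns it to smaller angles at 0.1 to 0.35 rad/s (stiff grease) and past 0 on to about -0.6. The dropped pawl stops it at the next lower multiple of 0.349 (within 0.03). It can be pushed the other way (some 10 N). Starts 2 to 4 teeth up; settles on the pawl in the first 3 s
- pawl (a joint): angle of the spring-loaded pawl (rad): 0 = nose home in a tooth gap, growing as the nose lifts. From about 0.15 the nose is clear of the teeth; 0.205 is the hard stop. Let go, it drops by itself. Lifting takes 4 to 9 N on the thumb plate, most while it carries the barrel's load, about 3 N once clear; at the stop the force rises sharply, and 35 N there would damage it
- pawl_tail (a point): centre of the flat upper face of the pawl's thumb plate, 32 (x) x 30 mm (y), under the guard; 58 mm behind (mill +x of) the pawl's pin, 93 mm along mill y, 179 mm above the bench when the pawl is home. From straight above the guard covers it: reach in slanting (about 45 degrees) from the outer (mill +y) side. Pressed down 9 mm the nose is clear, 12 mm is the stop. Axes: the pawl's, at angle 0 the mill's
- mouth (a point): centre of the rectangular mouth in the outer face of one flat of the barrel, 50 mm across (local x) by 92 mm along the barrel's axis (local y); local z points out of the mouth; wall 8 mm thick. With the mouth on top this point lies 180 mm above the bench over the mill's origin
- cover: loose wooden cover, lip down on the bench: tapered lip 8 mm high (46 x 88 mm above, 42 x 84 mm at its foot), plate 66 x 110 x 7 mm (8 to 15 mm above the origin), batten handle 16 mm wide (x), 70 mm long (y), 15 to 36 mm above the origin. Origin: centre of the lip's lower face. Goes on either way round; seated, the plate lies flat on the barrel and the origin is 8 mm inside the mouth
- jar_small: bystander: small pigment jar with a screw lid, 48 mm across, 58 mm tall, origin under its middle
- stamp: bystander: wooden stamping block with a turned knob, 62 x 62 x 64 mm, origin under its middle
- mug: bystander: white mug, 92 x 123 x 95 mm, origin under its middle
- tape: bystander: roll of masking tape lying flat, 98 mm across, 25 mm high

How it is judged:
By the outcome, as a careful person would: the job done as asked, in the order asked, and still so for the second after the job is handed in, with the robot touching nothing.
It also fails if it takes over 61 s, if anything falls off the work surface, if the arm or the gripper's body presses on something with over 40 N, if the wrist force passes 120 N, or if a joint passes its speed limit or range.

## Working session

There is one attempt and no reset: what is moved stays moved. The work goes in short steps, Python scripts to look and compute and a tool call to move; the robot and the scene stay as the last step left them, time stands still between calls to the robot, and variables do not carry over. Pictures are saved under pics/ and viewed, at most 10 in all, crops included, and the job is handed in when it is done.

Besides the shell and the picture viewer there is one more tool, called after "Call:" as a command line: name --pt "numbers of a row" for each row, then --argument value for the rest. servo_tool: Moves the arm, as the interface text tells. Its arguments: {"type":"object","properties":{"increments":{"type":"array","items":{"type":"array","items":{"type":"number"}}}},"required":["increments"]}

```bash
mkdir -p pics; cat > h.py <<'E'
import numpy as np, cv2, json
from workcell import ctrl
def snap(name, fn):
    d=ctrl.get_image(name); cv2.imwrite(f'pics/{fn}.png', d['image'][:,:,::-1]); 
    c={k:(np.array(d[k]).tolist()) for k in d if k!='image'}; json.dump(c,open(f'pics/{name}.json','w')); return d
def cam(name): return json.load(open(f'pics/{name}.json'))
def ray(name,u,v):
    c=cam(name); E=np.array(c['extrinsics'])
    K=np.array([[c['fx'],0,c['cx']],[0,c['fy'],c['cy']],[0,0,1.]])
    p=cv2.undistortPoints(np.array([[[u,v]]],float),K,np.array([c['k1'],0,0,0,0.]))[0,0]
    return E[:3,3],E[:3,:3]@np.array([p[0],-p[1],-1.])
def atz(name,u,v,z):
    o,d=ray(name,u,v); return o+d*(z-o[2])/d[2]
def proj(name,P):
    c=cam(name); E=np.array(c['extrinsics']); p=E[:3,:3].T@(np.array(P,float)-E[:3,3])
    a=np.array([p[0],-p[1]])/-p[2]; a=a*(1+c['k1']*(a@a)); return np.array([c['fx']*a[0]+c['cx'],c['fy']*a[1]+c['cy']])
E
python3 - <<'E'
from h import *
for n in('scene','top'):
    d=snap(n,n+'0'); print(n,d['fx'],d['k1'],np.round(d['extrinsics'],3).tolist())
print(ctrl.get_obs())
E
```

```text
scene 605.0222677977143 -0.0799876754735229 [[-0.742, 0.252, -0.621, -446.796], [-0.67, -0.291, 0.683, 1072.796], [-0.008, 0.923, 0.385, 795.125], [0.0, 0.0, 0.0, 1.0]]
top 590.1377869740447 -0.08669965326388761 [[-0.36, 0.893, -0.271, 73.493], [-0.933, -0.345, 0.105, 152.404], [-0.0, 0.291, 0.957, 1928.008], [0.0, 0.0, 0.0, 1.0]]
{'t': 0.1, 'qpos': array([-1.12800076e+00,  4.23732547e-01,  1.63058809e+00,  1.71299145e-05,
        1.08858174e+00, -1.89970117e-02]), 'qvel': array([-0.00058755,  0.0002127 , -0.00319826,  0.00116163,  0.00027866,
       -0.00100112]), 'joint_torque': array([ 2.53917751e-04, -5.45611238e+01, -2.74323785e+01,  6.45713601e-02,
        1.88840559e-02, -6.41519409e-05]), 'ee_pos': array([ 278.29313065, -559.0840465 ,  222.00933708]), 'orientation': array([-3.05697330e+00, -7.18647929e-01,  4.09224450e-04]), 'ft_force': array([-0.33745577, -0.56837703, -1.29136767]), 'moment': array([-0.07053185,  0.00253256, -0.02781843]), 'grasp_force': 0.0, 'width': 87.81866452654484}
```

View pics/scene0.png

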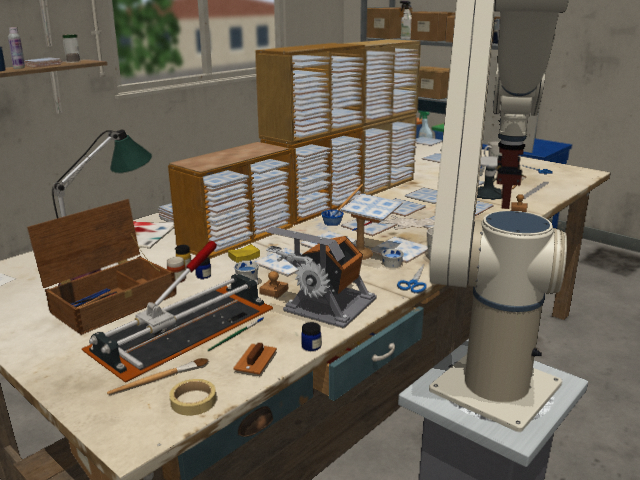

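View pics/top0.png

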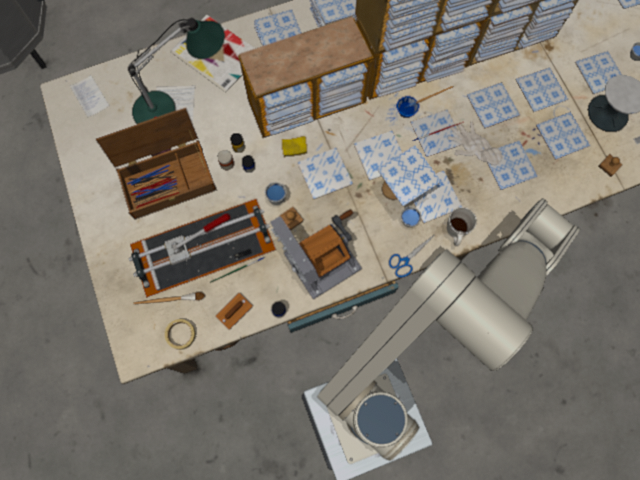

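The scene view shows the mill at about (325,275) and the cover at (255,358). In the top view they are at (315,255) and (234,310). The jar (279,309), tape (181,333), mug (460,225) and stamp (292,215) stand around them. I'll enlarge both areas.

```bash
python3 - <<'E'
import cv2
a=cv2.imread('pics/scene0.png')[215:385,225:385]; b=cv2.imread('pics/top0.png')[195:345,205:365]
cv2.imwrite('pics/c1.png',cv2.resize(a,None,fx=3.5,fy=3.5,interpolation=cv2.INTER_CUBIC))
cv2.imwrite('pics/c2.png',cv2.resize(b,None,fx=4,fy=4,interpolation=cv2.INTER_CUBIC)[:600])
E
```

```text
(no output)
```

View pics/c1.png

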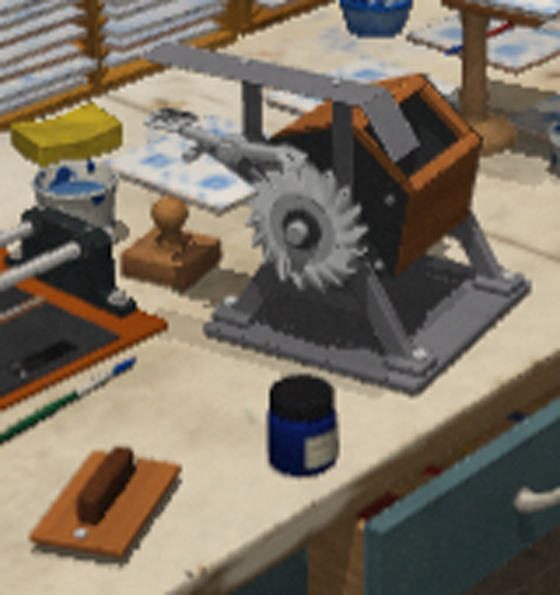

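View pics/c2.png

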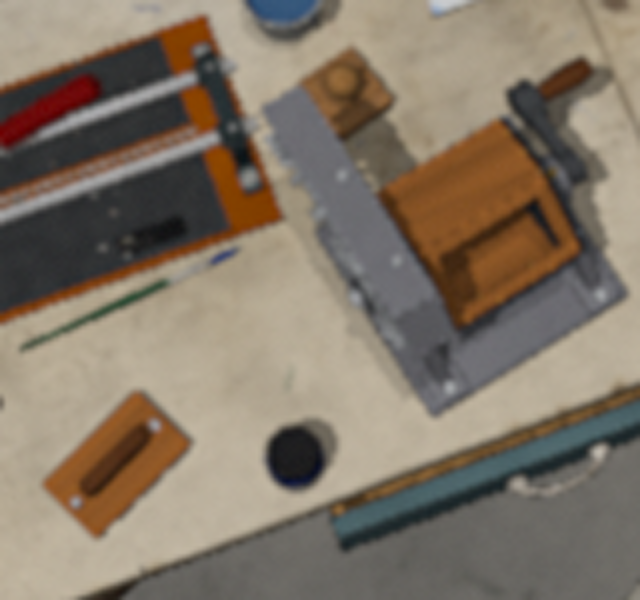

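```bash
cat > fit.py <<'E'
from h import *
from scipy.optimize import least_squares
S=lambda u,v:('scene',225+u/3.5,215+v/3.5)
T=lambda u,v:('top',205+u/4,195+v/4)
mill=[((-95,98,12),T(434,412)),((-95,-98,12),T(626,292)),((142,104,228),T(264,105)),((142,66,228),T(302,83)),
((95,98,12),S(207,325)),((-95,98,12),S(415,384)),((-95,-98,12),S(529,280)),((0,106,118),S(297,232)),((-52,66,228),S(385,92)),((-52,104,228),S(345,100))]
cov=[((-33,-55,15),T(138,391)),((33,-55,15),T(190,440)),((33,55,15),T(97,535)),((-33,55,15),T(43,484)),
((-33,-55,15),S(95,450)),((33,-55,15),S(182,463)),((33,55,15),S(120,553)),((-33,55,15),S(32,538))]
def fit(pts,x0):
    def P(x,p): c,s=np.cos(x[2]),np.sin(x[2]); return (x[0]+c*p[0]-s*p[1],x[1]+s*p[0]+c*p[1],p[2])
    f=lambda x:np.concatenate([proj(o[0],P(x,p))-o[1:] for p,o in pts])
    r=least_squares(f,x0,x_scale=[100,100,1],loss='soft_l1'); return r.x,f(r.x).reshape(-1,2)
if __name__=='__main__':
    a=atz(*T(500,270),60)
    for y in(0.3,-.5): 
        x,e=fit(mill,[a[0],a[1],y]); print(x.round(3),e.round(1).tolist())
    a=atz(*T(115,462),15)
    # orientation from corner edge
    p,q=atz(*T(138,391),15),atz(*T(43,484),15); d=q-p; print('edge',d)
    x,e=fit(cov,[a[0],a[1],np.arctan2(d[1],d[0])-np.pi/2]); print(x.round(3),e.round(1).tolist())
    for n,o in dict(jar=T(295,457),stampknob=T(345,78)).items(): print(n,atz(*o,60).round())
    for n,o in dict(tape=('top',181,333),mug=('top',460,225)).items(): print(n,atz(*o,40).round())
    for n in [(75,295),(245,250)]: print('brush',atz(*T(*n),5).round())
    print('rig corner',atz(*T(282,215),5),atz(*T(205,15),5), 'rail post', atz(*T(250,185),60))
    for q in [(0.35,0.4)]: pass
E
python3 fit.py
```

```text
[ 5.24356e+02 -5.11530e+01  1.88000e-01] [[-1.2, 1.3], [0.7, 0.7], [-1.7, 0.3], [-0.5, -0.5], [-2.1, -1.6], [-0.2, -0.6], [0.9, -1.1], [-0.2, -1.3], [0.3, -2.4], [4.0, 0.3]]
[ 5.24356e+02 -5.11530e+01  1.88000e-01] [[-1.2, 1.3], [0.7, 0.7], [-1.7, 0.3], [-0.5, -0.5], [-2.1, -1.6], [-0.2, -0.6], [0.9, -1.1], [-0.2, -1.3], [0.3, -2.4], [4.0, 0.3]]
edge [-45.15471323  97.98367321   0.        ]
[467.173 281.733   1.466] [[0.2, 0.1], [-32.2, -7.1], [-1.6, 1.5], [31.7, 9.0], [0.9, -1.4], [-46.4, 4.9], [-0.7, -1.0], [47.3, -7.8]]
jar [413. 142.  60.]
stampknob [698.  -7.  60.]
tape [456. 461.  40.]
mug [ 464. -527.   40.]
brush [618. 267.   5.]
brush [603. 121.   5.]
rig corner [620.54907681  80.92276527   5.        ] [814.09124802  81.69878991   5.        ] rail post [638.54506322  98.81869826  60.        ]
```

```bash
sed -i 's/,((-52,66,228),S(385,92)),((-52,104,228),S(345,100))//' fit.py
sed -i 's/cov=\[/cov=[/; s/^def fit/cov=[((-a,b,c),o) for (a,b,c),o in cov]\ndef fit/' fit.py; python3 fit.py | head -4
python3 - <<'E'
from h import *
from fit import S,T
x,y,w=524.4,-51.2,.188
E
```

```text
[ 5.24307e+02 -5.20920e+01  1.92000e-01] [[-0.7, 1.3], [1.0, 0.5], [-1.5, 0.4], [-0.3, -0.4], [-1.8, -1.6], [0.2, -0.7], [1.0, -1.3], [0.3, -1.4]]
[ 5.24307e+02 -5.20920e+01  1.92000e-01] [[-0.7, 1.3], [1.0, 0.5], [-1.5, 0.4], [-0.3, -0.4], [-1.8, -1.6], [0.2, -0.7], [1.0, -1.3], [0.3, -1.4]]
edge [-45.15471323  97.98367321   0.        ]
[4.66892e+02 2.81362e+02 4.37000e-01] [[-0.6, -0.1], [0.4, 1.4], [-0.5, 1.8], [-0.9, 0.4], [-0.3, -1.2], [0.4, -0.8], [0.9, -1.2], [-0.9, -1.8]]
```

```bash
cat >> h.py <<'E'
from scipy.spatial.transform import Rotation as Ro
W=.192; M0=np.array([524.3,-52.1,0]); RM=Ro.from_euler('z',W).as_matrix()
m2w=lambda p:M0+RM@np.array(p,float)
w2m=lambda p:RM.T@(np.array(p)-M0)
def toolR(z,y):
    z=np.array(z,float);z/=np.linalg.norm(z);y=np.array(y,float);y-=z*(y@z);y/=np.linalg.norm(y)
    return np.array([np.cross(y,z),y,z]).T
def inc(p,R,p0=None,R0=None):
    o=ctrl.get_obs(); p0=o['ee_pos'] if p0 is None else p0; R0=Ro.from_rotvec(o['orientation']) if R0 is None else R0
    d=(np.array(p)-p0)/10; r=(Ro.from_matrix(R)*R0.inv()).as_rotvec(degrees=True)
    print('inc',d.round(2),r.round(1),'t',round(o['t'],2),'pos',o['ee_pos'].round(1),'F',o['ft_force'].round(1),'w',round(o['width'],1))
def mouth(th,a=25,b=46,h=62):
    pts=[(sx*a,sy*b) for sx,sy in((-1,-1),(1,-1),(1,1),(-1,1))]
    c,s=np.cos(th),np.sin(th) # positive: towards -x
    return [m2w((c*x-s*h,y,118+s*x+c*h)) for x,y in pts]
def tailR(deg=45): 
    t=np.radians(deg); return toolR(RM@np.array([0,-np.sin(t),-np.cos(t)]),RM@np.array([1,0,0]))
E
python3 - <<'E'
from h import *
from fit import S,T
for n in [(148,118),(170,120),(195,115),(172,110),(178,130)]:print(n,w2m(atz(*S(*n),179)).round())
# crop coords of predicted mouth
for k in (2,3,4):
    print(k,[((proj('scene',p)-[225,215])*3.5).round().astype(int).tolist() for p in mouth(.349*k)],[((proj('top',p)-[205,195])*4).round().astype(int).tolist() for p in mouth(.349*k)])
inc(m2w((85,300,400)),tailR(45))
E
```

```text
(148, 118) [128. 110. 179.]
(170, 120) [112. 105. 179.]
(195, 115) [101.  88. 179.]
(172, 110) [121.  88. 179.]
(178, 130) [ 96. 118. 179.]
2 [[466, 132], [423, 84], [363, 125], [409, 175]] [[563, 249], [538, 197], [437, 259], [463, 310]]
3 [[474, 160], [446, 102], [388, 144], [417, 204]] [[566, 263], [552, 223], [451, 284], [468, 324]]
4 [[473, 187], [464, 127], [406, 170], [416, 233]] [[564, 270], [562, 245], [461, 306], [467, 330]]
inc [27.22 81.77 17.8 ] [-43.2  21.3  70.5] t 0.1 pos [ 278.3 -559.1  222. ] F [-0.3 -0.6 -1.3] w 87.8
```

Call:
servo_tool --pt "0 0 10 0 0 0 -1" --pt "0 0 20 0 0 0 -1" --pt "2 6 22 0 0 6 -1" --pt "4 12 22 0 0 12 -1" --pt "6 18 22 0 0 18 -1" --pt "8 22 22 0 0 24 -1" --pt "9 26 22 0 0 30 -1" --pt "10 30 22 0 0 36 -1" --pt "12 34 22 0 0 42 -1" --pt "13 38 22 0 0 48 -1" --pt "14 42 22 0 0 54 -1" --pt "15 46 22 0 0 60 -1" --pt "16 50 22 0 0 66 -1" --pt "17 54 22 0 0 70 -1" --pt "18 58 22 0 0 74 -1" --pt "19 62 22 0 0 74 -1" --pt "20 65 22 0 0 74 -1" --pt "20 65 22 0 0 74 -1" --pt "20 65 22 0 0 74 -1"

```text
t: 1.68
ee_pos: [473.8, 76.6, 442.4]
orientation: [2.009, 2.415, -0.0]
ft_force: [0.3, -0.1, -0.3]
width: 0.4
grasp_force: 0.0
```

```bash
python3 - <<'E'
from h import *
a=cv2.imread('pics/scene0.png')[225:275,255:335]
a=cv2.resize(a,None,fx=10,fy=10,interpolation=cv2.INTER_CUBIC)
for xc,col in((108,(0,0,255)),):
    q=np.array([(proj('scene',m2w((xc+sx*16,93+sy*15,179)))-[255,225])*10+5 for sx,sy in((-1,-1),(1,-1),(1,1),(-1,1))]).astype(int)
    cv2.polylines(a,[q],True,col,1)
for z in (225,): 
    q=np.array([(proj('scene',m2w(p))-[255,225])*10+5 for p in((142,104,z),(-52,104,z),)]).astype(int); cv2.polylines(a,[q],False,(0,255,0),1)
cv2.imwrite('pics/tail.png',a)
inc(m2w((108,250,330)),tailR(45))
E
```

```text
inc [ 10.88  13.73 -11.24] [-44.2  -8.4   0.5] t 1.68 pos [473.8  76.6 442.4] F [ 0.3 -0.1 -0.3] w 0.4
```

View pics/tail.png

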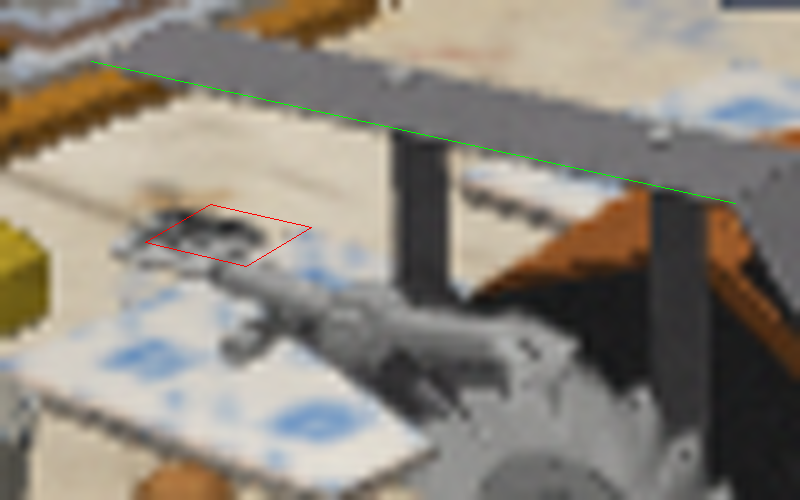

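The thumb plate is centred near (188,238) in this crop, about 8 mm further back than the red guess. So it sits at mill x≈115, y≈95.

```bash
python3 - <<'E'
from h import *
inc(m2w((114,195,290)),tailR(50))
E
```

```text
inc [ 12.52   8.44 -15.24] [-49.1  -9.3   0.5] t 1.68 pos [473.8  76.6 442.4] F [ 0.3 -0.1 -0.3] w 0.4
```

Call:
servo_tool --pt "2 4 0 -7 -1.3 0 -1" --pt "4 8 0 -14 -2.7 0 -1" --pt "6 11 0 -21 -4 0 -1" --pt "9 12 -2 -28 -5.3 0 -1" --pt "11 12 -5 -35 -6.7 0 -1" --pt "12.5 11 -8 -42 -8 0 -1" --pt "12.5 10 -11 -49.1 -9.3 0.5 -1" --pt "12.5 8.4 -15.2 -49.1 -9.3 0.5 -1" --pt "12.5 8.4 -15.2 -49.1 -9.3 0.5 -1" --pt "12.5 8.4 -15.2 -49.1 -9.3 0.5 -1" --pt "12.5 8.4 -15.2 -49.1 -9.3 0.5 -1" --pt "12.5 8.4 -15.2 -49.1 -9.3 0.5 -1" --pt "12.5 8.4 -15.2 -49.1 -9.3 0.5 -1" --pt "12.5 8.4 -15.2 -49.1 -9.3 0.5 -1"

```text
t: 2.85
ee_pos: [599.8, 158.9, 293.1]
orientation: [1.514, 1.831, -0.699]
ft_force: [-0.1, 0.6, 0.5]
width: 0.5
grasp_force: 0.0
```

```bash
python3 - <<'E'
from h import *
inc(m2w((114,88,191)),tailR(50)); print(ctrl.get_obs()['qpos'].round(2))
a=snap('scene','s1')['image']; b=snap('top','t1')['image']
a=cv2.resize(a[180:330,240:400],(640,600))[:,:400]; b=cv2.resize(b[190:340,240:340],(400,600))
cv2.imwrite('pics/v1.png',np.hstack([a,b])[:,:,::-1])
E
```

```text
inc [  1.96 -10.29 -10.21] [-0.2  0.2  0. ] t 2.85 pos [599.8 158.9 293.1] F [-0.1  0.6  0.5] w 0.5
[ 0.6   0.54  1.53 -0.78  1.52  0.64]
```

View pics/v1.png

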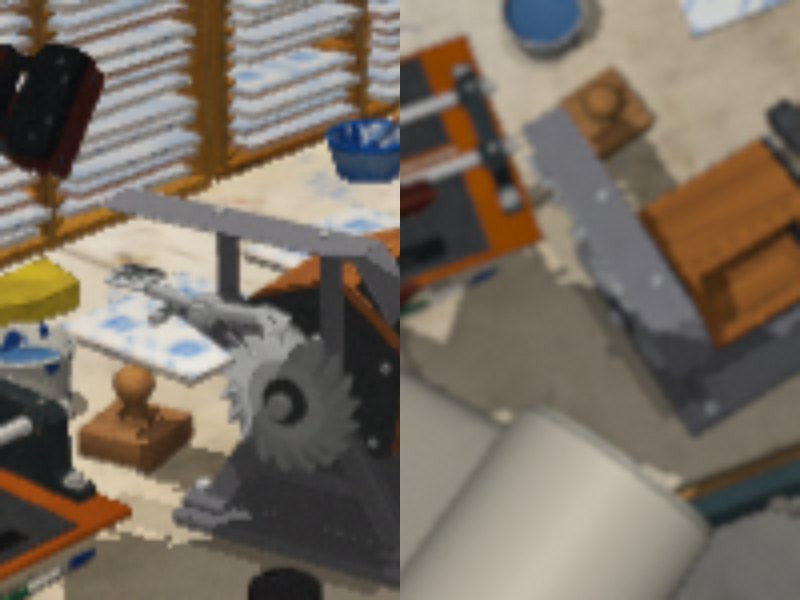

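The left crop shows the gripper entering at top left, clear of the guard, with the thumb plate at (140,275). The right crop shows the mouth unobstructed from above at about (760,280).

```bash
python3 - <<'E'
from h import *
print(proj('scene',ctrl.get_obs()['ee_pos']))
for x in (110,114,118):
  for y in(90,94,98): print(x,y,proj('scene',m2w((x,y,179))).round(1),w2m(atz('scene',274.2,248.7,179)).round(1))
E
```

```text
[250.55701013 218.44141157]
110 90 [277.4 247.5] [112.6 101.  179. ]
110 94 [276.5 248. ] [112.6 101.  179. ]
110 98 [275.7 248.5] [112.6 101.  179. ]
114 90 [276.1 247.2] [112.6 101.  179. ]
114 94 [275.3 247.7] [112.6 101.  179. ]
114 98 [274.4 248.2] [112.6 101.  179. ]
118 90 [274.9 246.9] [112.6 101.  179. ]
118 94 [274.  247.4] [112.6 101.  179. ]
118 98 [273.1 247.9] [112.6 101.  179. ]
```

Call:
servo_tool --pt "0.8 -3.3 -3.3 0 0 0 -1" --pt "1.4 -6.6 -6.6 0 0 0 -1" --pt "1.9 -9.9 -9.5 0 0 0 -1" --pt "1.9 -9.9 -9.5 0 0 0 -1" --pt "1.9 -9.9 -9.5 0 0 0 -1" --pt "1.9 -9.9 -9.5 0 0 0 -1"

```text
t: 3.45
ee_pos: [618.4, 59.5, 196.1]
orientation: [1.512, 1.832, -0.704]
ft_force: [0.5, 0.3, 0.3]
width: 0.7
grasp_force: 0.0
```

Call:
servo_tool --pt "0 0 -0.2 0 0 0 -1" --pt "0 0 -0.4 0 0 0 -1" --pt "0 0 -0.6 0 0 0 -1" --pt "0 0 -0.6 0 0 0 -1" --pt "0 0 -0.6 0 0 0 -1"

```text
t: 3.87
ee_pos: [618.2, 60.3, 189.8]
orientation: [1.51, 1.833, -0.703]
ft_force: [-0.7, 0.2, -0.5]
width: 0.7
grasp_force: 0.0
```

Call:
servo_tool --pt "0 0 -0.2 0 0 0 -1" --pt "0 0 -0.4 0 0 0 -1" --pt "0 0 -0.5 0 0 0 -1" --pt "0 0 -0.5 0 0 0 -1"

```text
t: 4.2
ee_pos: [618.7, 59.9, 185.8]
orientation: [1.51, 1.831, -0.703]
ft_force: [-0.5, 2.9, 7.5]
width: 0.7
grasp_force: 4.0
```

```bash
cat > ang.py <<'E'
from h import *
import sys
xs,ys=np.meshgrid(np.linspace(-35,35,36),np.linspace(-52,52,53))
def patch(name,img,th,h=62):
    c,s=np.cos(th),np.sin(th)
    P=np.stack([c*xs-s*h,ys,118+s*xs+c*h],-1).reshape(-1,3)
    q=np.array([proj(name,m2w(p)) for p in P],np.float32).reshape(*xs.shape,2)
    if name=='top': q+=np.float32([-.0,-1])   # observed bias
    else: q+=np.float32([0,1.3])
    return cv2.remap(cv2.GaussianBlur(img,(0,0),.8).astype(np.float32),q[...,0],q[...,1],cv2.INTER_LINEAR).mean(-1)
mask=~((abs(xs)<21)&(abs(ys)<42))
def meas(imgs):
    out=[]
    for n,im in imgs.items():
        ref=np.load(f'ref_{n}.npy'); r=[]
        T=np.arange(-.5,.85,.02)
        for t in T:
            p=patch(n,im,t); r.append(np.corrcoef(p[mask],ref[mask])[0,1])
        i=int(np.argmax(r)); out.append((n,round(float(T[i]),2),round(float(r[i]),2)))
    return out
if __name__=='__main__':
    tag=sys.argv[1]; o=ctrl.get_obs()
    ims={n:snap(n,n+tag)['image'] for n in('scene','top')}
    if tag=='ref':
        for n in ims: np.save(f'ref_{n}.npy',patch(n,ims[n],.698))
    print(round(o['t'],2),o['ee_pos'].round(1),o['ft_force'].round(1),meas(ims))
E
python3 ang.py ref
```

```text
4.2 [618.7  59.9 185.8] [-0.5  2.9  7.5] [('scene', 0.7, 1.0), ('top', 0.7, 1.0)]
```

Call:
servo_tool --pt "0 0 -0.3 0 0 0 -1" --pt "0 0 -0.6 0 0 0 -1" --pt "0 0 -0.8 0 0 0 -1" --pt "0 0 -0.8 0 0 0 -1"

```text
t: 4.63
ee_pos: [619.6, 60.1, 177.4]
orientation: [1.51, 1.832, -0.701]
ft_force: [2.6, 1.6, 5.7]
width: 0.1
grasp_force: 3.0
```

```bash
python3 ang.py a
```

```text
4.63 [619.6  60.1 177.4] [2.6 1.6 5.7] [('scene', 0.66, 0.99), ('top', 0.64, 0.98)]
```

Call:
servo_tool --pt "0 0 -0.1 0 0 0 -1" --pt "0 0 -0.1 0 0 0 -1" --pt "0 0 -0.1 0 0 0 -1" --pt "0 0 -0.1 0 0 0 -1" --pt "0 0 -0.1 0 0 0 -1" --pt "0 0 -0.1 0 0 0 -1"

```text
t: 5.23
ee_pos: [619.7, 60.1, 177.2]
orientation: [1.51, 1.831, -0.7]
ft_force: [1.7, 2.9, 8.2]
width: 0.2
grasp_force: 4.4
```

```bash
python3 ang.py b
```

```text
5.23 [619.7  60.1 177.2] [1.7 2.9 8.2] [('scene', 0.52, 0.87), ('top', 0.5, 0.95)]
```

Call:
servo_tool --pt "0 0 0 0 0 0 -1" --pt "0 0 0 0 0 0 -1" --pt "0 0 0 0 0 0 -1" --pt "0 0 0 0 0 0 -1" --pt "0 0 0 0 0 0 -1" --pt "0 0 0 0 0 0 -1" --pt "0 0 0 0 0 0 -1"

```text
t: 5.92
ee_pos: [619.7, 60.1, 177.2]
orientation: [1.51, 1.831, -0.7]
ft_force: [2.4, 2.9, 8.7]
width: 0.3
grasp_force: 4.4
```

```bash
python3 ang.py c
```

```text
5.92 [619.7  60.1 177.2] [2.4 2.9 8.7] [('scene', 0.34, 0.74), ('top', 0.34, 0.88)]
```

Call:
servo_tool --pt "0 0 0 0 0 0 -1" --pt "0 0 0 0 0 0 -1" --pt "0 0 0 0 0 0 -1" --pt "0 0.3 1.0 0 0 0 -1" --pt "0 0.5 1.9 0 0 0 -1" --pt "-0.2 2 3.3 0 0 0 -1" --pt "-0.5 5 6 0 0 0 -1" --pt "-1 8 8.5 0 0 0 -1" --pt "-1.5 11 11.5 0 0 0 -1" --pt "-1.5 11 11.5 0 0 0 -1" --pt "-1.5 11 11.5 0 0 0 -1"

```text
t: 6.93
ee_pos: [603.3, 171.5, 292.3]
orientation: [1.511, 1.834, -0.698]
ft_force: [0.7, 0.1, -0.5]
width: 0.7
grasp_force: 0.0
```

```bash
python3 ang.py d; python3 - <<'E'
from h import *
c=.437; y=np.array([-np.sin(c),np.cos(c),0]); x=np.array([np.cos(c),np.sin(c),0])
R=toolR((0,0,-1),x)
for z in (150,24): inc((466.9,281.4,z),R)
E
```

```text
6.93 [603.3 171.5 292.3] [ 0.7  0.1 -0.5] [('scene', -0.3, 0.5), ('top', -0.5, 0.5)]
inc [-13.55  11.26 -13.97] [47.7 15.4 13.1] t 7.03 pos [602.4 168.8 289.7] F [ 0.2  0.2 -0.8] w 0.4
inc [-13.55  11.26 -26.57] [47.7 15.4 13.1] t 7.03 pos [602.4 168.8 289.7] F [ 0.2  0.2 -0.8] w 0.4
```

Call:
servo_tool --pt "0 3 2 7 2.2 1.9 0" --pt "-2 6 2 14 4.4 3.8 0" --pt "-4 9 1 21 6.6 5.7 0" --pt "-7 11 -2 28 9 7.6 0" --pt "-10 11.3 -5 35 11.2 9.5 0" --pt "-13 11.3 -9 42 13.5 11.5 0" --pt "-13.5 11.3 -14 47.7 15.4 13.1 0" --pt "-13.5 11.3 -14 47.7 15.4 13.1 0" --pt "-13.5 11.3 -14 47.7 15.4 13.1 0" --pt "-13.5 11.3 -14 47.7 15.4 13.1 0" --pt "-13.5 11.3 -14 47.7 15.4 13.1 0" --pt "-13.5 11.3 -14 47.7 15.4 13.1 0" --pt "-13.5 11.3 -14 47.7 15.4 13.1 0"

```text
t: 8.12
ee_pos: [469.2, 283.5, 151.8]
orientation: [1.687, 2.648, 0.005]
ft_force: [-0.2, 0.3, 0.3]
width: 44.0
grasp_force: 0.0
```

```bash
python3 ang.py e; python3 - <<'E'
from h import *
c=.437
R=toolR((0,0,-1),(np.cos(c),np.sin(c),0))
inc((466.9,281.4,18),R)
a=cv2.imread('pics/scenee.png');b=cv2.imread('pics/tope.png')
a=a[220:370,230:370].copy()
a=cv2.resize(a,None,fx=4,fy=4,interpolation=cv2.INTER_CUBIC)[:,:400] if 0 else cv2.resize(a,(400,428))
b=cv2.resize(b[200:330,220:345],(400,416))
def dr(im,n,off,s):
    pass
m=[proj('top',p).round(1).tolist() for p in mouth(0)]; print(m)
cv2.imwrite('pics/v2.png',np.hstack([a[:416],b]))
E
```

```text
8.12 [469.2 283.5 151.8] [-0.2  0.3  0.3] [('scene', -0.32, 0.52), ('top', -0.5, 0.61)]
inc [ -0.17  -0.19 -13.34] [-0.1  0.2  0. ] t 8.22 pos [468.6 283.3 151.4] F [-0.  -1.   0.6] w 44.2
[[340.2, 245.6], [331.5, 232.4], [306.3, 247.6], [314.9, 261.0]]
```

View pics/v2.png

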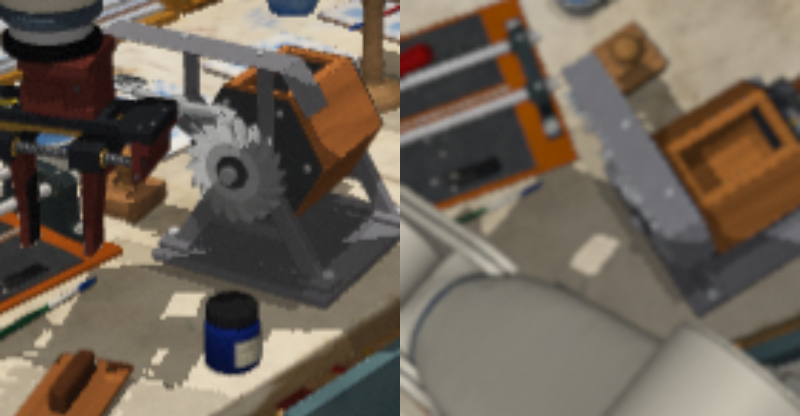

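Seen from above, the mouth is on top, with corners near (675,150), (752,95), (797,145) and (712,200). That matches angle 0, and the pawl is holding. Next I grasp the cover.

Call:
servo_tool --pt "-0.2 -0.2 -4 0 0 0 0" --pt "-0.2 -0.2 -8 0 0 0 0" --pt "-0.2 -0.2 -11 0 0 0 0" --pt "-0.2 -0.2 -13 0 0 0 0" --pt "-0.2 -0.2 -13.4 0 0 0 0" --pt "-0.2 -0.2 -13.4 0 0 0 0" --pt "-0.2 -0.2 -13.4 0 0 0 0" --pt "-0.2 -0.2 -13.4 0 0 0 -1" --pt "-0.2 -0.2 -13.4 0 0 0 -1" --pt "-0.2 -0.2 -13.4 0 0 0 -1" --pt "-0.2 -0.2 -13.4 0 0 0 -1" --pt "-0.2 -0.2 -13.4 0 0 0 -1" --pt "-0.2 -0.2 -13.4 0 0 0 -1" --pt "-0.2 -0.2 -13.4 0 0 0 -1"

```text
t: 9.38
ee_pos: [466.7, 280.9, 16.9]
orientation: [1.688, 2.648, 0.004]
ft_force: [1.6, 0.6, 3.1]
width: 15.9
grasp_force: 30.0
```

Call:
servo_tool --pt "0 0 4 0 0 0 -1" --pt "0 0 8 0 0 0 -1" --pt "0 0 12 0 0 0 -1" --pt "0 0 16 0 0 0 -1" --pt "0 -1 20 0 0 -2 -1" --pt "0 -3 24 0 0 -4 -1" --pt "0.5 -6 27 0 0 -6 -1" --pt "1.5 -9.5 28 0 0 -8 -1" --pt "2.5 -13 28 0 0 -10 -1" --pt "3.5 -17 28 0 0 -12 -1" --pt "4.5 -21 28 0 0 -14 -1" --pt "5 -25 28 0 0 -14 -1" --pt "5.7 -29 28 0 0 -14 -1" --pt "5.7 -32 28 0 0 -14 -1" --pt "5.7 -33.3 28 0 0 -14 -1" --pt "5.7 -33.3 28 0 0 -14 -1" --pt "5.7 -33.3 28 0 0 -14 -1" --pt "5.7 -33.3 28 0 0 -14 -1"

```text
t: 10.88
ee_pos: [522.6, -51.4, 296.2]
orientation: [-1.998, -2.423, -0.002]
ft_force: [-0.0, 0.6, -2.1]
width: 16.1
grasp_force: 30.0
```

```bash
python3 - <<'E'
from h import *
R=toolR((0,0,-1),RM@np.array([1,0,0]))
inc(m2w((0,0,200)),R)
a=snap('scene','s3')['image'];b=snap('top','t3')['image']
p=ctrl.get_obs()['ee_pos']
for n in('scene','top'): print(n,proj(n,p))
cv2.imwrite('pics/v3.png',np.hstack([cv2.resize(a[180:310,290:415],(400,416)),cv2.resize(b[190:320,260:385],(400,416))])[:,:,::-1])
E
```

```text
inc [ 0.17 -0.07 -9.62] [-0.1  0.   0. ] t 10.88 pos [522.6 -51.4 296.2] F [-0.   0.6 -2.1] w 16.1
scene [330.91872834 202.35559639]
top [323.71622991 236.20492106]
```

View pics/v3.png

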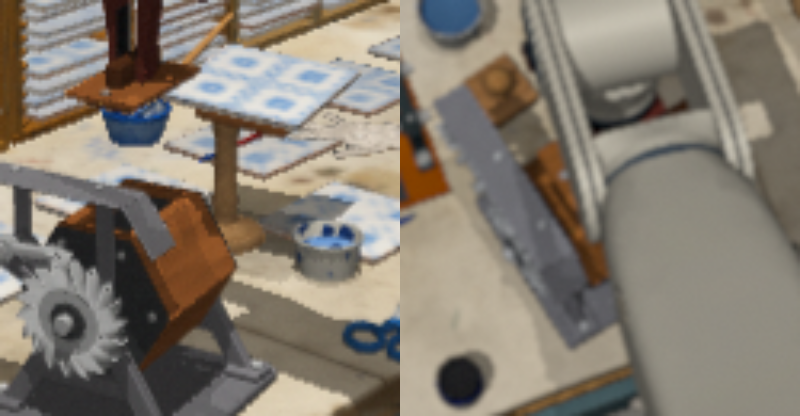

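The left crop shows the cover level in the grip, with its plate spanning (68,93) to (200,68) above the barrel. The arm blocks the top view, so I'll check the mouth's position in the earlier pictures against the model outline.

```bash
python3 - <<'E'
from h import *
o=[]
for n,f,(u0,v0) in(('scene','scenee',(305,218)),('top','tope',(295,218))):
    im=cv2.resize(cv2.imread(f'pics/{f}.png')[v0:v0+50,u0:u0+60],None,fx=6.66,fy=6.66,interpolation=cv2.INTER_CUBIC)
    q=np.array([(proj(n,p)-[u0,v0]+.5)*6.66 for p in mouth(0)]).astype(np.int32); print(n,q.tolist())
    cv2.polylines(im,[q],True,(0,255,0),1); o.append(im)
cv2.imwrite('pics/v4.png',cv2.resize(np.hstack(o),(800,333)))
E
```

```text
scene [[284, 148], [177, 126], [61, 201], [171, 226]]
top [[304, 186], [246, 99], [78, 200], [136, 289]]
```

View pics/v4.png

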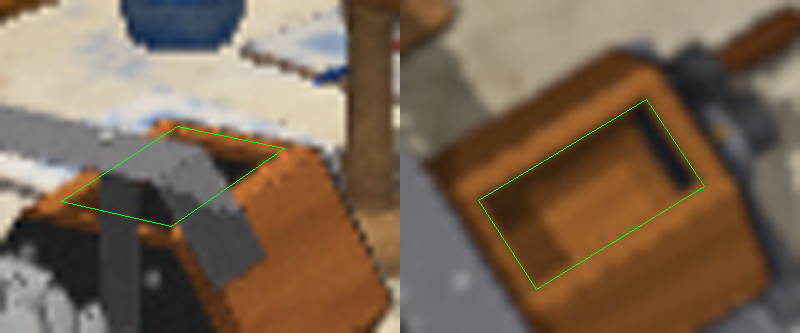

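The green model outline sits on the real mouth in the top view, and in the scene view it differs only by the usual 1 px bias. I'll lower the cover at the model position.

Call:
servo_tool --pt "0.2 -0.1 -3 0 0 0 -1" --pt "0.2 -0.1 -6 0 0 0 -1" --pt "0.2 -0.1 -8.5 0 0 0 -1" --pt "0.2 -0.1 -9.3 0 0 0 -1" --pt "0.2 -0.1 -9.3 0 0 0 -1" --pt "0.2 -0.1 -9.3 0 0 0 -1" --pt "0.2 -0.1 -9.3 0 0 0 -1"

```text
t: 11.57
ee_pos: [526.2, -53.2, 205.1]
orientation: [1.997, 2.422, 0.004]
ft_force: [-0.9, 0.1, -1.5]
width: 16.2
grasp_force: 30.0
```

Call:
servo_tool --pt "0 0 -0.2 0 0 0 -1" --pt "0 0 -0.4 0 0 0 -1" --pt "0 0 -0.6 0 0 0 -1" --pt "0 0 -0.8 0 0 0 -1" --pt "0 0 -0.9 0 0 0 -1" --pt "0 0 -0.9 0 0 0 -1"

```text
t: 12.07
ee_pos: [524.8, -53.6, 194.2]
orientation: [1.999, 2.423, 0.002]
ft_force: [1.0, -0.3, -1.4]
width: 15.6
grasp_force: 30.0
```

Call:
servo_tool --pt "0 0 -0.15 0 0 0 -1" --pt "0 0 -0.3 0 0 0 -1" --pt "0 0 -0.45 0 0 0 -1" --pt "0 0 -0.5 0 0 0 -1" --pt "0 0 -0.5 0 0 0 -1"

```text
t: 12.48
ee_pos: [525.0, -53.3, 189.4]
orientation: [1.999, 2.423, 0.003]
ft_force: [-0.6, 0.8, -0.5]
width: 15.7
grasp_force: 30.0
```

Call:
servo_tool --pt "0 0 -0.1 0 0 0 -1" --pt "0 0 -0.2 0 0 0 -1" --pt "0 0 -0.2 0 0 0 -1" --pt "0 0 -0.2 0 0 0 -1"

```text
t: 12.82
ee_pos: [525.1, -53.3, 189.0]
orientation: [1.999, 2.423, 0.003]
ft_force: [-5.2, 3.4, 14.0]
width: 15.8
grasp_force: 30.1
```

The cover stopped at the expected height with 14 N upward, so it is seated. Release and retreat.

Call:
servo_tool --pt "0 0 0.1 0 0 0 -1" --pt "0 0 0.1 0 0 0 0" --pt "0 0 0.1 0 0 0 0" --pt "0 0 0.1 0 0 0 0" --pt "0 0 0.1 0 0 0 0" --pt "0 0 0.1 0 0 0 0" --pt "0 0 2 0 0 0 0" --pt "0 0 5 0 0 0 0" --pt "0 0 9 0 0 0 0" --pt "0 0 13 0 0 0 0" --pt "0 0 17 0 0 0 0" --pt "-1 4 20 0 0 0 0" --pt "-2 8 20 0 0 0 0" --pt "-3 12 20 0 0 0 0" --pt "-4 16 20 0 0 0 0" --pt "-5 20 20 0 0 0 0" --pt "-6 24 20 0 0 0 0" --pt "-6 28 20 0 0 0 0" --pt "-6 28 20 0 0 0 0" --pt "-6 28 20 0 0 0 0"

```text
t: 14.48
ee_pos: [464.5, 228.5, 387.2]
orientation: [1.994, 2.427, 0.002]
ft_force: [0.6, -0.1, 0.4]
width: 44.0
grasp_force: 0.0
```

```bash
python3 - <<'E'
from h import *
a=snap('scene','s5')['image'];b=snap('top','t5')['image']
cv2.imwrite('pics/v5.png',np.hstack([cv2.resize(a[200:330,260:385],(400,416),interpolation=2),cv2.resize(b[190:320,245:370],(400,416),interpolation=2)])[:,:,::-1])
E
```

```text
(no output)
```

View pics/v5.png

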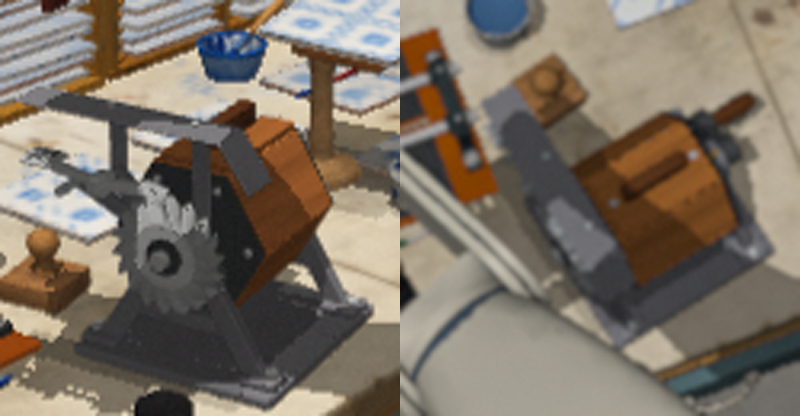

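The cover lies flat on the barrel, with its handle at (240,115) in the left crop and (655,172) in the right. The pawl is home and the robot is clear.

```bash
python3 -c "
from workcell import ctrl
print(ctrl.close_job())"
```

```text
the job is handed in; nothing more can be done
None
```

The job is handed in at about 14.5 s: the barrel rolled back to mouth on top, the pawl dropped in to hold it, and the cover is seated flat on the mouth; the robot is clear and nothing else was moved as far as the pictures show.

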